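# Bring the dental cast under the scanner head and lock its slide

## Robot

A 6-joint arm with a two-finger parallel gripper is mounted at the origin on the work surface. World frame = base frame: x ahead of the robot, y to its left, z up, the work surface at z = 0. Lengths are in mm, angles in rad, forces in N, time in s.
With the tool pointing down it reaches from about 400 to 925 mm from the base axis. Payload 12.5 kg.
Tool frame: the origin (TCP) lies midway between the tips of the shut fingers; the grasp point (between the pads) lies env.grasp_offset behind it (env.grasp_offset is the distance from the TCP to the grasp point, in mm); x points along the fingers, y is the direction in which the jaws open and shut, and the axes are right-handed (so a half turn about x gives the same grasp; the last joint's range is limited). The gripper opens to 95 mm and grips with 3 to 60 N. Pads are 20 mm wide; open, the fingers measure 119 mm over their backs; the gripper's body (75 mm by 180 mm) begins 59 mm behind the grasp point.
Start: joints at [-1.395, 0.491, 1.559, -0, 1.092, -0.106], TCP at [173.826, -600.359, 214.661] pointing down, gripper open.
Joint ranges: [-3.1, 3.1], [-0.84, 2.19], [0.05, 2.79], [-1.13, 4.28], [0.06, 2.93], [-2.69, 2.69]. Speed limits (rad/s): [2.22, 2.22, 2.79, 3.14, 3.14, 3.14].

## Interface

Orientations are given as [roll, pitch, yaw] about the fixed x, y, z axes, in that order (R = Rz(yaw) Ry(pitch) Rx(roll)).
In Python, from cell import env gives the robot as it stands.
- The arm moves only by the tool apply_moves, never from a script. Its arguments are lists of equal length, an entry for each row: "offset": the shift along the world's x, y, z in units of 25 mm (1.0 is 25 mm), a list of three; "yaw": the turn about the world's z in units of 6 degrees (1.0 is 6 degrees); "jaw": the closure, from -1 (fully open) to 1 (shut), so that 0 is half open. A call has 1 to 20 rows; each row is the pose to reach, as a shift and turn from the pose measured when the call began; what a row does not reach only later rows make up. A row lasts 1/8 s, in which the tool goes at most 62.5 mm and 10.7 degrees, less where a joint would pass 70% of its speed; a pose out of reach is approached as far as the arm can. A call with a gripper value outside its range is refused whole. The fingers move at their own pace and stop on an object; the grip force is fixed at half the most. Time passes only in rows, so rows that repeat a pose let the fingers close. It gives the time, the measured TCP pose, the force and the opening at its end, in the units of the state.
- env.state(): the state, without advancing time (a new reading comes with each control period).
- env.read_camera(name): name is "scene" or "top"; returns a dict with "frame" (480x640x3 uint8, red, green, blue), "fx", "fy", "cx", "cy" (pixels), "xyz" and "rotation" of the camera in the world. Camera axes: x right, y down, z forward; pixel columns grow to the right and rows downward; lengths in mm; the calibration is good to about 2 mm. A picture is of the moment at which its call begins. There is no depth.
- env.job_done(): hands the job in, once; it reports no verdict.
The state is a dict: "t": time; "joints": joint angles; "qvel": joint speeds; "tau": joint torques, N m; "eef_pos": TCP position; "tcp_rot": TCP orientation; "ft_force": force on the tool from outside, world axes, zero at the start; "moment": the same for the moment, N m; "opening": opening from 0.0 (shut) to 1.0 (fully open).
Only numpy, scipy, OpenCV 4.12 (cv2) and the standard library are available. Lean on these libraries where they do the work, as an engineer would, in place of code of your own. Each camera call takes 0.05 s, during which the arm holds its last target.

## Task

Bring the dental cast into scanning position: with the fingertips swing the lever of the eccentric cam forward until the cam is at its low point, push the model slide gently forward by its upright push plate until it is fully home, then swing the lever all the way back so that the cam locks the slide there. Do not touch or lift the cast riding in its tray, and leave the other things on and around the scanner where they are.

Things in the scene. Friction and masses are not known exactly. Their poses are not given: they have to be found in the camera images.
- scanner: Fixed bench scanner: low white housing, deck top 40 mm above the desk. Origin at desk level under the scan axis, on the slide's centre line; housing x -155 to 185, y -170 to 140 mm. Its x axis is the slide's forward direction (level, away from the robot, turned up to 13 degrees), z up. Sensor head on a column at the far left: x 55 to 240, y 0 to 205, up to 310 mm; all else under 125 mm.
- slide_plate (a joint): Travel of the model slide along the scanner's +x, m: 0 back, 0.0853 fully home at its end stop. About 3 N moves it; it stays where left. Plate 90 (x) by 70 mm on two guide rods, with a grey tray for the cast (rim 74 mm above the desk); at 0 its centre is at scanner x -85 mm. Unless the cam is near its low point, the roller on the slide meets the cam disc at about 0.031 and the slide stops there.
- push_plate (a point): Middle of the rear (robot-side) face of the slide's upright push plate, 92 mm above the desk. The plate is 70 mm wide (y), 8 mm thick and reaches from 52 to 110 mm above the desk. Push it along the scanner's +x. Behind and below it are only the guide rods and their end blocks, 54 mm high.
- roller (a point): Centre of the follower roller (14 mm diameter, vertical axis) under a short arm on the slide's right flank, 56 mm right of the slide's centre line; the arm's top is 58 mm above the desk. With the lever locked, the cam disc stands in its way; at the low point it passes beside the disc.
- cam_lever (a joint): Angle of cam and lever, rad, growing counter-clockwise from above: 0 locked (stop; lever towards the robot), 2.443 low point (stop; lever forward). The lever points (value - 2.793) rad counter-clockwise from scanner +x, sweeping on the side away from the slide. About 7 N at 55 mm from the pivot turns it; it stays where left. Swung back to 0 it takes up the slide's last mm and locks it.
- cam_pivot (a point): On the cam's vertical pivot axis, 85 mm above the desk (mid-height of the lever bar), 80 mm right of the slide's centre line. The cam is a steel disc of 48 mm diameter, 11 mm off this axis, its top 60 mm above the desk. Over it runs the lever bar: 12 mm wide, 78 to 92 mm above the desk, 80 mm long from the pivot. Hub 20 mm in diameter, top 98 mm.
- lever_knob (a point): Middle of the black knob on the end of the lever bar, 75 mm from the pivot axis, 105 mm above the desk; 19 mm in diameter, top 118 mm above the desk. The bar between hub and knob can be pushed from either side. The direction from pivot to knob is the lever's direction.
- cast_mid (a point): Middle of the loose stone cast of a jaw (60 by 60 mm, rounded front, 32 mm high, 0.14 kg) that sits in the slide's tray; its top is about 98 mm above the desk. It rides along and must not be touched, lifted or tipped.
- gauge: Loose white calibration gauge standing on the scanner's deck to the left of the slide: foot 40 mm in diameter, stem and ball, 54 mm high; origin at its underside. Leave it.
- spare_cast_mid (a point): Middle of a second loose stone cast, 60 mm across and 36 mm high, lying on the desk to the left of the scanner. Leave it.
- impression_tray: Loose U-shaped steel impression tray, 100 by 65 by 18 mm, on the desk left of the scanner; origin at its underside. Leave it.
- mixing_bowl: Loose black rubber mixing bowl, 116 mm across, 65 mm high, on the desk right of the scanner; origin at its underside. Leave it.
- spatula: Loose plaster spatula with a wooden handle, 160 mm long, 16 mm high, lying on the desk right of the scanner; origin at its middle. Leave it.
Things that resemble listed ones, but are neither listed nor needed, are in the scene too. Leave any pink look-alike of the part that bears cast_mid alone.

How it is judged (in metres and radians):
On the way, in this order (a step that is already met when the one before it is completed fails the run):
1. the cam is turned to its low point while the slide is still back (value of joint cam_lever above 2.2 rad and value of joint slide_plate below 0.04 m), for 0.1 s.
2. the slide is pushed home with the cam low (value of joint slide_plate above 0.08 m and value of joint cam_lever above 1.5 rad), for 0.2 s.
3. the lever is swung back to lock (value of joint cam_lever below 0.15 rad and value of joint slide_plate above 0.0815 m), for 0.2 s.
At the end, for the whole second after the job is handed in: The slide is within 4 mm of its end stop and at rest, the lever is within 9 degrees (0.15 rad) of its locked stop, and the cast sits level in its tray on the slide (all of step 3 and distance between cast_mid and push_plate below 0.075 m and angle between cast_mid's own z axis and vertical below 0.1 rad and velocity of joint slide_plate between -0.01 and 0.01 m/s); the robot touches nothing.
It fails at once if the cast is lifted or tipped in its tray (height (world z) of cast_mid above 0.093 m or angle between cast_mid's own z axis and vertical above 0.15 rad).
It fails at once if the cast is touched (more than 1 N) (contact force between any of the fingers, the arm and cast above 1 N).
It fails at once if the slide is slammed (faster than 0.25 m/s) (velocity of joint slide_plate above 0.25 m/s).
It fails at once if something else on the scanner or beside it is moved (more than 20 mm) (distance of any of gauge, spare_cast_mid, impression_tray, mixing_bowl, spatula from where it was at the start of the episode above 0.02 m).
It also fails if it takes over 64 s, if anything falls off the work surface, if the arm or the gripper's body presses on something with over 40 N, if the wrist force passes 120 N, or if a joint passes its speed limit or range.

## Working session

There is one attempt and no reset: what is moved stays moved. The work goes in short steps, Python scripts to look and compute and a tool call to move; the robot and the scene stay as the last step left them, time stands still between calls to the robot, and variables do not carry over. Pictures are saved under pics/ and viewed, and the job is handed in when it is done.

Besides the shell and the picture viewer there is one more tool, called after ">>>" as name([rows], argument=value, ...), one row to a line, values as JSON. apply_moves: Moves the arm, as the interface text tells. Its arguments: {"type":"object","properties":{"offset":{"type":"array"},"yaw":{"type":"array"},"jaw":{"type":"array"}},"required":["offset","yaw","jaw"]}

```bash
mkdir -p pics; cat > h.py <<'E'
import numpy as np, cv2
from cell import env
def cam(n,save=None):
    c=env.read_camera(n)
    if save: cv2.imwrite('pics/'+save,cv2.cvtColor(c['frame'],cv2.COLOR_RGB2BGR))
    return c
def ray(c,u,v,z):
    d=np.array(c['rotation'])@np.array([(u-c['cx'])/c['fx'],(v-c['cy'])/c['fy'],1.0]); o=np.array(c['xyz'])
    return o+d*(z-o[2])/d[2]
def proj(c,p):
    q=np.array(c['rotation']).T@(np.array(p)-np.array(c['xyz'])); return np.array([c['fx']*q[0]/q[2]+c['cx'],c['fy']*q[1]/q[2]+c['cy']])
E
python3 - <<'E'
from h import *
for n in('top','scene'):
    c=cam(n,n+'0.png'); print(n,c['xyz'],c['fx'],np.round(c['rotation'],3).tolist())
s=env.state();print(s['t'],s['eef_pos'],s['tcp_rot'],s['opening'],env.grasp_offset)
E
```

```text
top [428.54732313  13.49230063 877.45957614] 450.4958181863668 [-3.024, 0.026, -1.562]
scene [ 904.1085054  -414.98024358  578.67200519] 440.3617650729828 [-2.284, 0.005, 0.697]
0.1 [ 173.7882905  -600.1284148   214.11576259] [-1.67942231  1.56979239  1.74399014] 1.0014324978148312 18.8
```

View pics/top0.png

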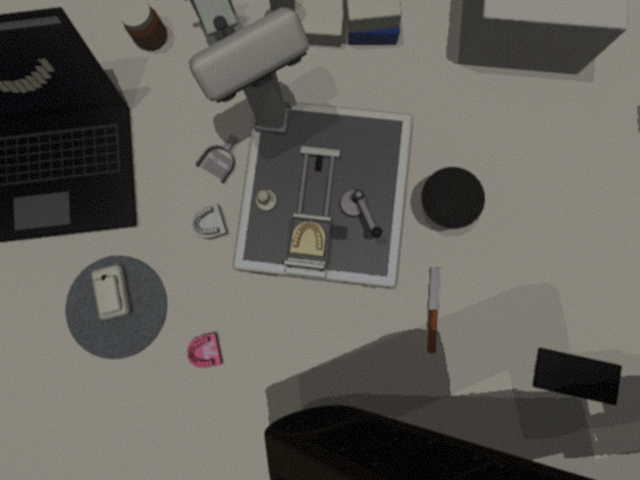

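View pics/scene0.png

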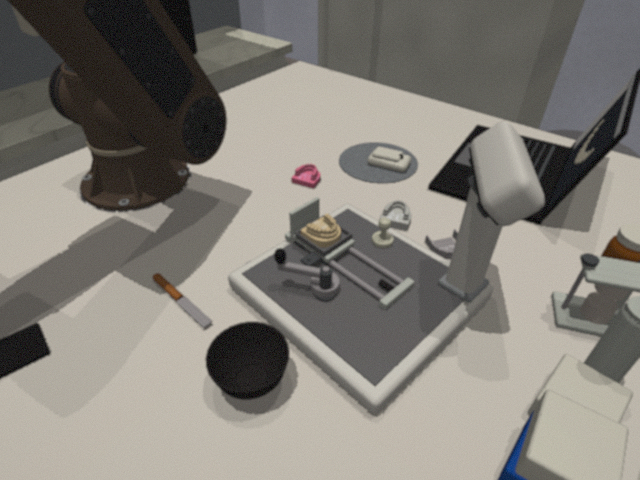

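```bash
sed -i "s/    if save/    from scipy.spatial.transform import Rotation as Ro\n    c['rotation']=Ro.from_euler('xyz',c['rotation']).as_matrix()\n    if save/" h.py
python3 - <<'E'
from h import *
c=cam('top'); f=cv2.cvtColor(c['frame'],cv2.COLOR_RGB2BGR)
cv2.imwrite('pics/t1.png',cv2.resize(f[95:295,225:425],None,fx=3,fy=3,interpolation=cv2.INTER_CUBIC))
c=cam('scene'); f=cv2.cvtColor(c['frame'],cv2.COLOR_RGB2BGR)
cv2.imwrite('pics/s1.png',cv2.resize(f[190:340,225:425],None,fx=4,fy=4,interpolation=cv2.INTER_CUBIC))
print(c['rotation'])
E
```

```text
[[ 0.76647683  0.41751166 -0.48805459]
 [ 0.6422522  -0.50419792  0.57731844]
 [-0.00503893 -0.75595534 -0.6546038 ]]
```

View pics/t1.png

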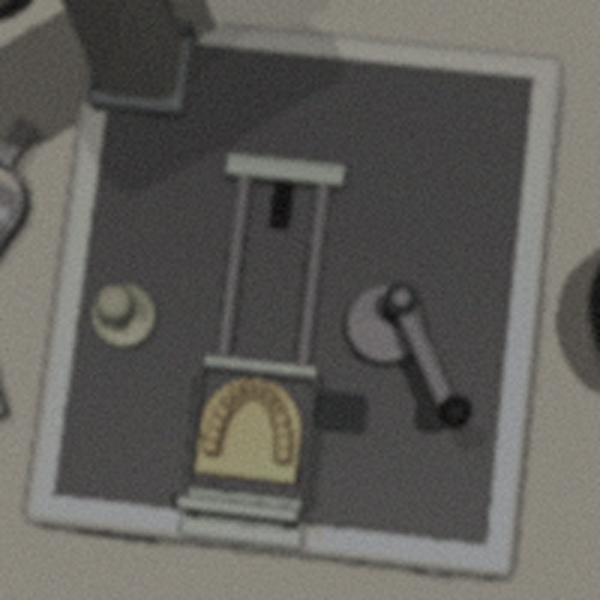

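View pics/s1.png

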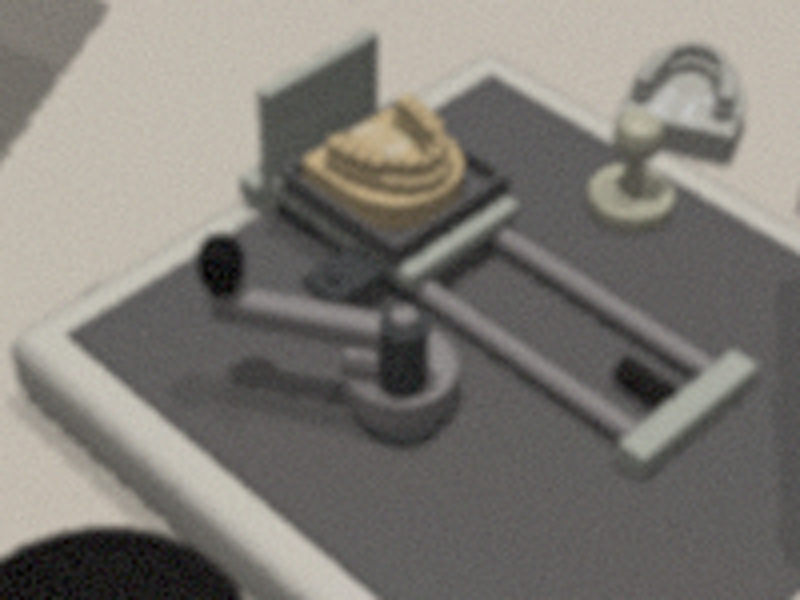

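```bash
python3 - <<'E'
from h import *
c=cam('top')
def P(u,v,z): return ray(c,u/3+225,v/3+95,z)
for n,u,v,z in [('hub',402,297,98),('knob',456,411,118),('ppL',183,492,110),('ppR',300,505,110),('bfL',230,162,54),('bfR',344,176,54),('bbL',182,530,54),('bbR',302,545,54),('cBL',28,518,40),('cBR',512,574,40),('cFR',562,62,40),('rod1b',225,355,47),('rod1f',243,180,47),('cast front',250,380,90)]:
    print(n,np.round(P(u,v,z),1))
s=cam('scene')
for n,u,v,z in [('hub',404,318,98),('knob',222,265,105),('ppL',376,38,110),('ppR',262,92,110)]:
    print(n,np.round(ray(s,u/4+225,v/4+190,z),1))
E
```

```text
hub [602.2 -28.4  98. ]
knob [532.1 -57.8 118. ]
ppL [485.7  97.  110. ]
ppR [478.8  30.2 110. ]
bfL [698.2  77.3  54. ]
bfR [689.2   5.5  54. ]
bbL [466.7 103.3  54. ]
bbR [458.1  30.   54. ]
cBL [474.  201.1  40. ]
cBR [441.9 -98.9  40. ]
cFR [ 769.1 -134.1   40. ]
rod1b [576.3  79.2  47. ]
rod1f [688.8  69.4  47. ]
cast front [553.7  60.8  90. ]
hub [604.6 -27.8  98. ]
knob [534.8 -56.1 105. ]
ppL [488.5  96.8 110. ]
ppR [475.6  33.3 110. ]
```

```bash
python3 - <<'E'
from h import *
from scipy.spatial.transform import Rotation as Ro
s=env.state(); print(s['t'],Ro.from_euler('xyz',s['tcp_rot']).as_matrix().round(3),s['joints'])
E
```

```text
0.3 [[-0.     0.278 -0.961]
 [ 0.    -0.961 -0.278]
 [-1.    -0.    -0.   ]] [-1.39459929e+00  4.91139828e-01  1.55908482e+00  3.20090264e-05
  1.09170821e+00 -1.05597167e-01]
```

```bash
cat >> h.py <<'E'
yw=np.radians(-6.1); F=np.array([np.cos(yw),np.sin(yw)]); L=np.array([-F[1],F[0]])
PIV=np.array([603.4,-28.1])
def finger(val,r,extra,side): # side -1 pushes ccw, +1 pushes cw
    a=val-2.793; u=np.array([np.cos(a),np.sin(a)]); n=np.array([-u[1],u[0]])
    d=6+12*abs(n[0])+10*abs(n[1])+extra
    q=r*u+side*d*n
    return PIV+q[0]*F+q[1]*L
E
python3 - <<'E'
from h import *
e=np.array(env.state()['eef_pos'])
p=finger(.15,55,10,-1); print('start',p,(np.r_[p,72]-e)/25)
b=p
for v in np.arange(.0,2.46,.12):
    q=finger(v,55,0,-1); print(round(v,2),q.round(1),((q-b)/25).round(2))
E
```

```text
start [540.91090084 -20.91429111] [14.68371276 23.17418775 -5.69792675]
0.0 [545.3 -22.4] [ 0.18 -0.06]
0.12 [544.8 -28.6] [ 0.15 -0.31]
0.24 [544.9 -35. ] [ 0.16 -0.56]
0.36 [546.  -41.6] [ 0.2  -0.83]
0.48 [547.8 -48.2] [ 0.28 -1.09]
0.6 [550.7 -54.8] [ 0.39 -1.35]
0.72 [554.5 -61. ] [ 0.54 -1.6 ]
0.84 [559.2 -66.9] [ 0.73 -1.84]
0.96 [564.8 -72.1] [ 0.95 -2.05]
1.08 [571.2 -76.7] [ 1.21 -2.23]
1.2 [578.3 -80.3] [ 1.49 -2.38]
1.32 [584.  -82.9] [ 1.72 -2.48]
1.44 [589.8 -85. ] [ 1.95 -2.56]
1.56 [595.9 -86.4] [ 2.2  -2.62]
1.68 [602.4 -87. ] [ 2.46 -2.64]
1.8 [609.2 -86.9] [ 2.73 -2.64]
1.92 [616.1 -85.8] [ 3.01 -2.6 ]
2.04 [623.  -83.8] [ 3.28 -2.52]
2.16 [629.8 -80.8] [ 3.55 -2.4 ]
2.28 [636.2 -76.8] [ 3.81 -2.24]
2.4 [642.2 -71.9] [ 4.05 -2.04]
```

>>> apply_moves([
  [1,1.6,0],
  [2,3.2,0],
  [3,4.8,0],
  [4,6.4,0],
  [5,8,0],
  [6,9.6,0],
  [7,11.2,0],
  [8,12.8,0],
  [9,14.4,0],
  [10,16,0],
  [11,17.5,0],
  [12,19,0],
  [13,20.5,0],
  [14,22,0],
  [14.7,23.15,0],
  [14.7,23.15,0],
  [14.7,23.15,0],
  [14.7,23.15,0],
], yaw=[0.8,1.6,2.4,3.2,4,4.8,5.6,6.4,7.2,8,8.8,9.6,10.4,11.3,11.3,11.3,11.3,11.3], jaw=[1,1,1,1,1,1,1,1,1,1,1,1,1,1,1,1,1,1])

```text
t: 2.55
eef_pos: [540.9, -22.4, 214.5]
tcp_rot: [-1.388, 1.57, -3.065]
ft_force: [0.2, -0.2, -0.1]
opening: 0.006
```

```bash
python3 - <<'E'
from h import *
from scipy.spatial.transform import Rotation as Ro
s=env.state(); print(s['t'],s['eef_pos'],Ro.from_euler('xyz',s['tcp_rot']).as_matrix().round(3)[:,1],s['ft_force'],s['opening'])
c=cam('scene','s2.png')
E
```

```text
2.55 [540.90213552 -22.39750437 214.52556009] [ 0.994 -0.107 -0.   ] [ 0.23157494 -0.17782523 -0.09608303] 0.005574241581733609
```

View pics/s2.png

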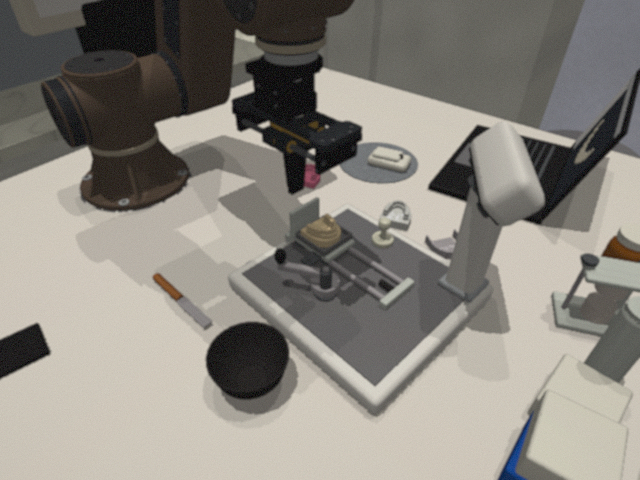

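>>> apply_moves([
  [0,0.1,-1],
  [0,0.1,-2],
  [0,0.1,-3],
  [0,0.1,-4],
  [0,0.1,-4.8],
  [0,0.1,-5.3],
  [0,0.1,-5.6],
  [0,0.1,-5.7],
  [0,0.1,-5.7],
], yaw=[0,0,0,0,0,0,0,0,0], jaw=[1,1,1,1,1,1,1,1,1])

```text
t: 3.72
eef_pos: [541.1, -19.9, 72.4]
tcp_rot: [1.358, 1.571, -0.32]
ft_force: [-0.4, 0.1, -0.1]
opening: -0.001
```

```bash
python3 - <<'E'
from h import *
s=env.state(); print(s['t'],s['eef_pos'],s['ft_force'])
c=cam('scene'); f=cv2.cvtColor(c['frame'],cv2.COLOR_RGB2BGR)
cv2.imwrite('pics/s3.png',cv2.resize(f[190:340,225:425],None,fx=4,fy=4,interpolation=cv2.INTER_CUBIC))
E
```

```text
3.725 [541.14709764 -19.9389335   72.40636066] [-0.41294148  0.14989812 -0.12762819]
```

View pics/s3.png

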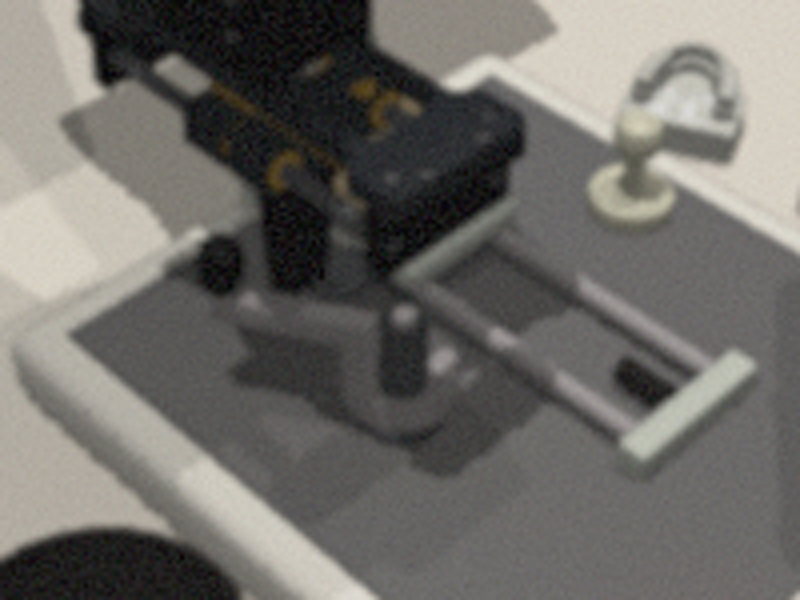

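>>> apply_moves([
  [0.15,-0.2,0],
  [0.15,-0.4,0],
  [0.16,-0.6,0],
  [0.2,-0.87,0],
  [0.28,-1.13,0],
  [0.39,-1.39,0],
  [0.54,-1.64,0],
  [0.73,-1.88,0],
  [0.95,-2.09,0],
  [1.2,-2.27,0],
  [1.48,-2.42,0],
  [1.48,-2.42,0],
], yaw=[0,0,0,0,0,0,0,0,0,0,0,0], jaw=[1,1,1,1,1,1,1,1,1,1,1,1])

```text
t: 5.28
eef_pos: [577.8, -79.4, 72.3]
tcp_rot: [-2.483, 1.569, 2.123]
ft_force: [-1.0, 8.5, 1.1]
opening: 0.005
```

```bash
python3 - <<'E'
from h import *
s=env.state(); e=s['eef_pos'];print(s['t'],e,s['ft_force'])
for v in np.arange(1.2,2.46,.1):
    q=finger(v,55,0,-1); print(round(v,2),((q-e[:2])/25).round(2))
c=cam('scene'); f=cv2.cvtColor(c['frame'],cv2.COLOR_RGB2BGR)
cv2.imwrite('pics/s4.png',cv2.resize(f[190:340,225:425],None,fx=4,fy=4,interpolation=cv2.INTER_CUBIC))
E
```

```text
5.275 [577.81731793 -79.40357004  72.2676368 ] [-0.95537921  8.4816187   1.0605502 ]
1.2 [ 0.02 -0.04]
1.3 [ 0.21 -0.13]
1.4 [ 0.4 -0.2]
1.5 [ 0.6  -0.25]
1.6 [ 0.81 -0.29]
1.7 [ 1.03 -0.31]
1.8 [ 1.26 -0.3 ]
1.9 [ 1.49 -0.27]
2.0 [ 1.72 -0.21]
2.1 [ 1.94 -0.12]
2.2 [ 2.17 -0.01]
2.3 [2.38 0.13]
2.4 [2.57 0.3 ]
```

View pics/s4.png

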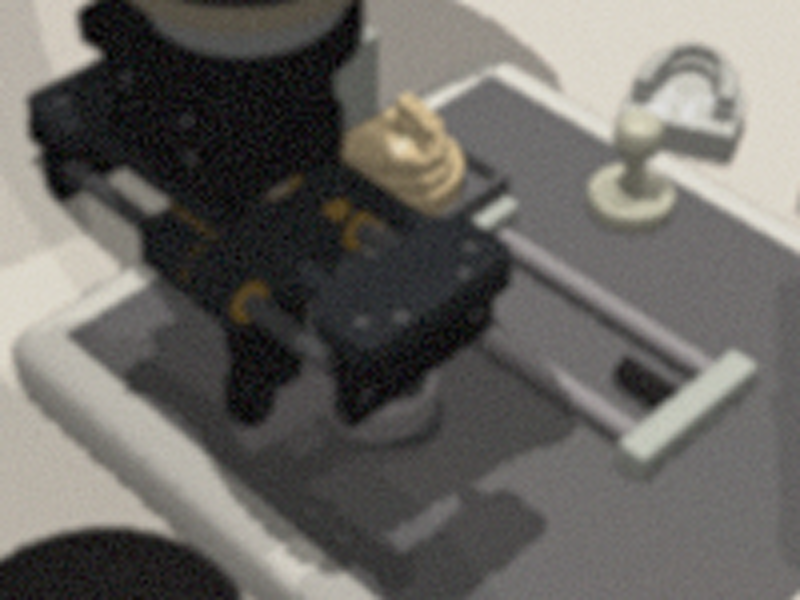

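>>> apply_moves([
  [0.2,-0.13,0],
  [0.4,-0.2,0],
  [0.6,-0.25,0],
  [0.81,-0.29,0],
  [1.03,-0.31,0],
  [1.26,-0.3,0],
  [1.49,-0.27,0],
  [1.72,-0.21,0],
  [1.94,-0.12,0],
  [2.17,-0.01,0],
  [2.38,0.13,0],
  [2.5,0.22,0],
  [2.5,0.22,0],
], yaw=[0,0,0,0,0,0,0,0,0,0,0,0,0], jaw=[1,1,1,1,1,1,1,1,1,1,1,1,1])

```text
t: 6.95
eef_pos: [638.9, -74.3, 71.7]
tcp_rot: [-1.828, 1.566, 2.778]
ft_force: [-4.3, -1.9, -1.3]
opening: 0.004
```

```bash
python3 - <<'E'
from h import *
s=env.state(); e=s['eef_pos'];print(s['t'],e,s['ft_force'])
for v in np.arange(2.2,2.5,.05):
    q=finger(v,55,0,-1); print(round(v,2),((q-e[:2])/25).round(2))
E
```

```text
6.95 [638.89580389 -74.29552152  71.69007006] [-4.34151715 -1.9364749  -1.2602742 ]
2.2 [-0.28 -0.21]
2.25 [-0.17 -0.14]
2.3 [-0.07 -0.07]
2.35 [0.03 0.01]
2.4 [0.13 0.1 ]
2.45 [0.22 0.19]
```

>>> apply_moves([
  [0.1,0.08,0],
  [0.2,0.17,0],
  [0.25,0.22,0],
  [0.25,0.22,0],
], yaw=[0,0,0,0], jaw=[1,1,1,1])

```text
t: 7.45
eef_pos: [643.9, -69.4, 71.3]
tcp_rot: [-1.672, 1.563, 2.934]
ft_force: [-5.7, -2.6, 1.2]
opening: 0.005
```

>>> apply_moves([
  [0,-0.4,0],
  [0,-0.8,0.5],
  [0,-0.8,1.5],
  [0,-0.8,2.5],
  [-1,-1,4],
  [-2.5,-1,5],
  [-4,-1,5],
  [-5.5,-1,5],
  [-6.5,-1,5],
  [-6.5,-1,5],
], yaw=[0,0,0,0,0,0,0,0,0,0], jaw=[1,1,1,1,1,1,1,1,1,1])

```text
t: 8.7
eef_pos: [480.7, -95.0, 197.5]
tcp_rot: [-1.644, 1.565, 2.961]
ft_force: [0.9, -0.4, 0.0]
opening: -0.0
```

```bash
python3 - <<'E'
from h import *
s=env.state(); e=s['eef_pos'];print(s['t'],e,s['ft_force'])
c=cam('top'); f=cv2.cvtColor(c['frame'],cv2.COLOR_RGB2BGR)
cv2.imwrite('pics/t5.png',cv2.resize(f[95:295,225:425],None,fx=3,fy=3,interpolation=cv2.INTER_CUBIC))
c=cam('scene'); f=cv2.cvtColor(c['frame'],cv2.COLOR_RGB2BGR)
cv2.imwrite('pics/s5.png',cv2.resize(f[190:340,225:425],None,fx=4,fy=4,interpolation=cv2.INTER_CUBIC))
E
```

```text
8.7 [480.70552305 -94.99515106 197.54364472] [ 0.86649572 -0.41228782  0.03997854]
```

View pics/t5.png

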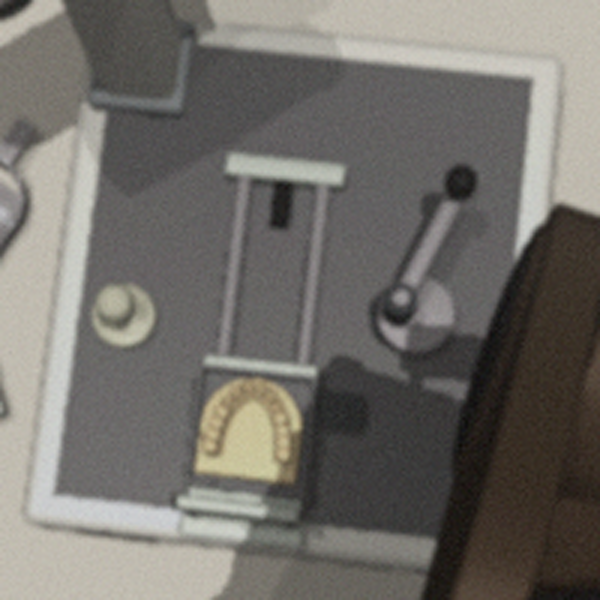

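View pics/s5.png

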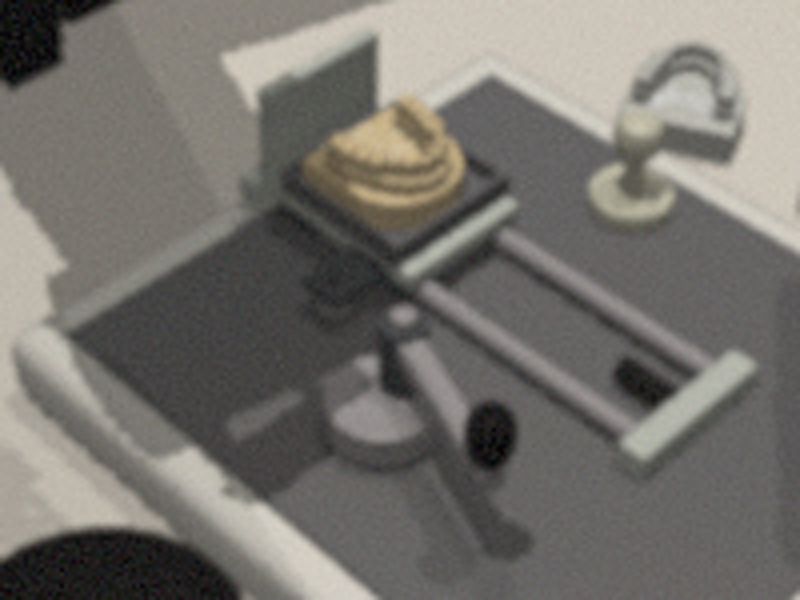

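```bash
python3 - <<'E'
from h import *
c=cam('top')
P=lambda u,v,z: ray(c,u/3+225,v/3+95,z)
k=P(460,181,118)[:2];h=P(402,297,98)[:2];d=k-h
print(k,h,np.hypot(*d),np.arctan2(d[1],d[0])-yw+2.793)
s=cam('scene')
k=ray(s,492/4+225,435/4+190,105)[:2]; d=k-PIV; print(k,np.hypot(*d),np.arctan2(d[1],d[0])-yw+2.793)
# push plate
for u,v,n in [(183,492,'L'),(300,505,'R'),(180,504,'rL'),(298,518,'rR')]: print(n,P(u,v,110)[:2])
E
```

```text
[666.01438732 -60.74676293] [602.15500426 -28.38849525] 71.58965213037166 2.4304629027675277
[670.25021219 -59.91369587] 74.03419558142848 2.4552865891884115
L [485.73300721  96.99597842]
R [478.79685529  30.18667752]
rL [478.8706908   98.58255407]
rR [471.40132146  31.26060893]
```

>>> apply_moves([
  [-0.3,1.2,0],
  [-0.7,2.7,0],
  [-1.1,4.4,0],
  [-1.5,5.8,0],
  [-1.6,6.6,0],
  [-1.6,6.6,0],
  [-1.6,6.6,-1],
  [-1.6,6.6,-2],
  [-1.6,6.6,-3],
  [-1.6,6.6,-4],
  [-1.6,6.6,-4.6],
  [-1.6,6.6,-4.85],
  [-1.6,6.6,-4.85],
  [-1.6,6.6,-4.85],
], yaw=[0,0,0,0,0,0,0,0,0,0,0,0,0,0], jaw=[1,1,1,1,1,1,1,1,1,1,1,1,1,1])

```text
t: 10.65
eef_pos: [442.8, 70.1, 75.8]
tcp_rot: [-1.691, 1.565, 2.914]
ft_force: [-0.9, -0.7, 0.2]
opening: 0.003
```

```bash
python3 - <<'E'
from h import *
s=env.state(); e=s['eef_pos'];print(s['t'],e,s['ft_force'])
c=cam('scene','s6.png')
for x in (460,530,548): print(x,(x-e[0])/25,(65.9+(475.7-x)*.107-e[1])/25)
E
```

```text
10.65 [442.75780465  70.06870482  75.78304576] [-0.9487117  -0.69226729  0.1673961 ]
460 0.6896878141746129 -0.09955219280474807
530 3.489687814174613 -0.3991521928047482
548 4.209687814174613 -0.4761921928047482
```

View pics/s6.png

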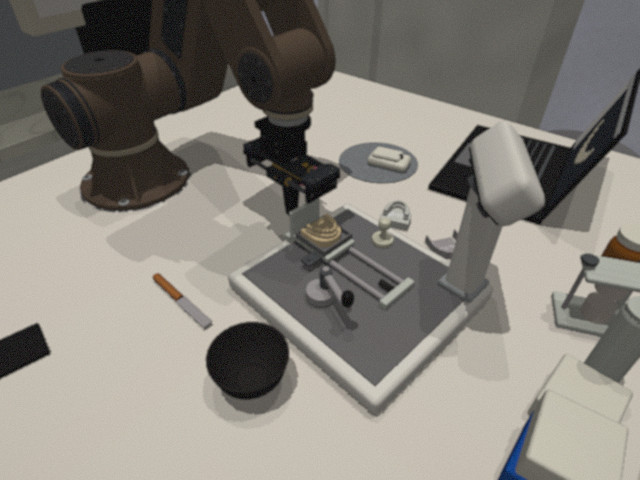

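>>> apply_moves([
  [0.2,-0.03,0],
  [0.4,-0.06,0],
  [0.55,-0.08,0],
  [0.7,-0.1,0],
  [0.85,-0.12,0],
  [1.0,-0.13,0],
  [1.15,-0.15,0],
  [1.3,-0.16,0],
  [1.5,-0.18,0],
  [1.7,-0.2,0],
  [1.9,-0.22,0],
  [2.1,-0.24,0],
  [2.3,-0.27,0],
  [2.5,-0.29,0],
  [2.7,-0.31,0],
  [2.9,-0.33,0],
  [3.1,-0.35,0],
  [3.3,-0.37,0],
  [3.45,-0.39,0],
  [3.6,-0.41,0],
], yaw=[0,0,0,0,0,0,0,0,0,0,0,0,0,0,0,0,0,0,0,0], jaw=[1,1,1,1,1,1,1,1,1,1,1,1,1,1,1,1,1,1,1,1])

```text
t: 13.2
eef_pos: [532.9, 59.9, 75.8]
tcp_rot: [-1.713, 1.565, 2.893]
ft_force: [-3.2, -0.1, -1.3]
opening: 0.004
```

```bash
python3 - <<'E'
from h import *
s=env.state(); e=s['eef_pos'];print(s['t'],e,s['ft_force'])
c=cam('scene'); f=cv2.cvtColor(c['frame'],cv2.COLOR_RGB2BGR)
cv2.imwrite('pics/s7.png',cv2.resize(f[190:340,225:425],None,fx=4,fy=4,interpolation=cv2.INTER_CUBIC))
E
```

```text
13.2 [532.94773839  59.93705231  75.83260009] [-3.20641681 -0.08074881 -1.29384626]
```

View pics/s7.png

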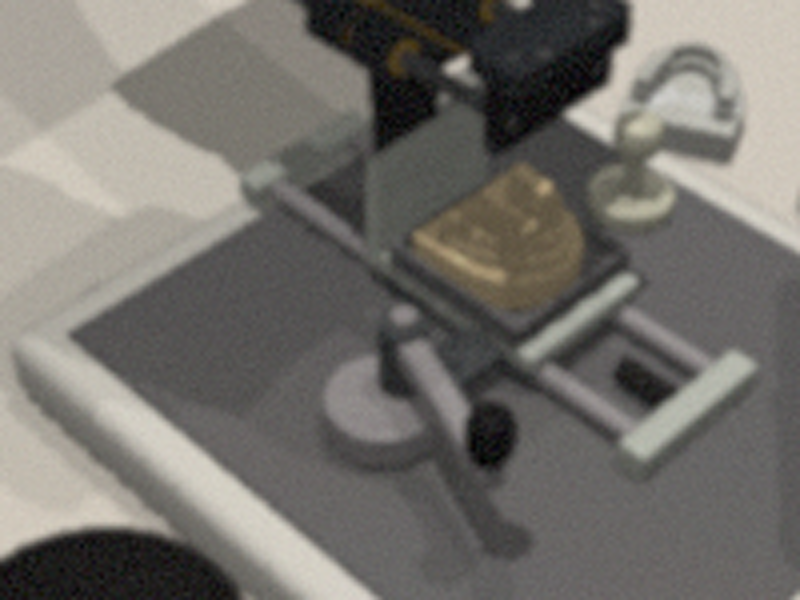

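>>> apply_moves([
  [0.15,-0.02,0],
  [0.3,-0.03,0],
  [0.4,-0.04,0],
  [0.5,-0.05,0],
  [0.58,-0.06,0],
  [0.64,-0.07,0],
  [0.64,-0.07,0],
], yaw=[0,0,0,0,0,0,0], jaw=[1,1,1,1,1,1,1])

```text
t: 14.12
eef_pos: [548.7, 58.2, 75.8]
tcp_rot: [-1.688, 1.564, 2.917]
ft_force: [-6.0, -0.4, 2.2]
opening: 0.011
```

>>> apply_moves([
  [0.06,-0.01,0],
  [0.12,-0.01,0],
  [0.12,-0.01,0],
  [0.12,-0.01,0],
], yaw=[0,0,0,0], jaw=[1,1,1,1])

```text
t: 14.62
eef_pos: [548.7, 58.2, 75.8]
tcp_rot: [-1.593, 1.557, 3.013]
ft_force: [-17.1, -0.7, 9.7]
opening: 0.005
```

>>> apply_moves([
  [-0.3,0.03,0],
  [-0.8,0.08,0],
  [-0.8,0.08,0.8],
  [-0.8,0.08,2],
  [-0.8,0.08,3],
  [-0.8,-0.5,4],
  [-0.8,-1.5,4],
  [-0.8,-3,4],
  [-0.8,-4,4],
  [-0.8,-4.5,4],
  [-0.8,-4.5,4],
], yaw=[0,0,0,0,0,0,0,0,0,0,0], jaw=[1,1,1,1,1,1,1,1,1,1,1])

```text
t: 16.0
eef_pos: [528.7, -54.5, 175.8]
tcp_rot: [-1.597, 1.558, 3.008]
ft_force: [0.8, -1.0, -0.2]
opening: 0.005
```

```bash
python3 - <<'E'
from h import *
s=env.state(); e=s['eef_pos'];print(s['t'],e,s['ft_force'])
p=finger(2.44,55,9,1); print(p,(p-e[:2])/25,(72-e[2])/25, 'scan',(p-PIV)@F,(p-PIV)@L-80)
c=cam('scene'); f=cv2.cvtColor(c['frame'],cv2.COLOR_RGB2BGR)
cv2.imwrite('pics/s8.png',cv2.resize(f[190:340,225:425],None,fx=4,fy=4,interpolation=cv2.INTER_CUBIC))
c=cam('top','t8.png')
E
```

```text
16.0 [528.65034587 -54.49428296 175.76196596] [ 0.84708194 -0.97589497 -0.24296075]
[665.34897817 -26.91786483] [5.46794529 1.10305673] -4.150478638316888 scan 61.47260109489751 -72.24160751328587
```

View pics/s8.png

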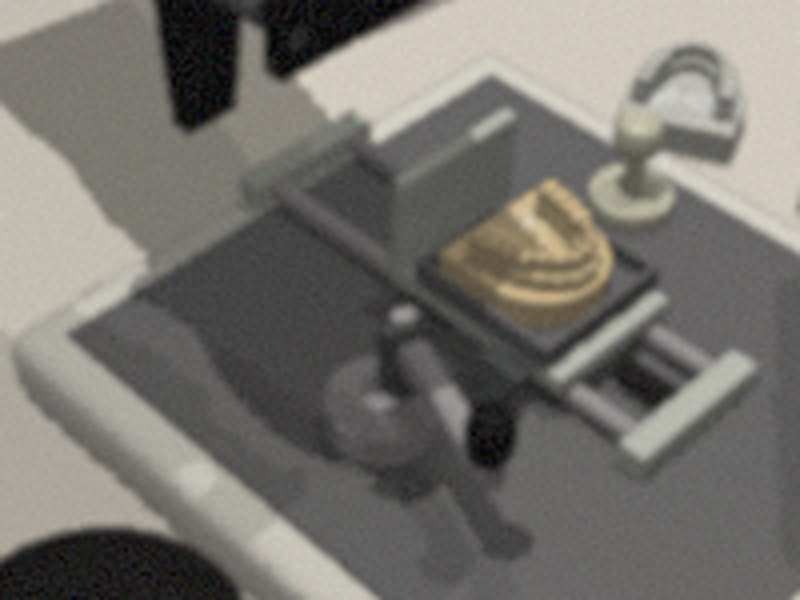

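>>> apply_moves([
  [0.8,0.2,0],
  [2,0.4,0],
  [3.3,0.7,0],
  [4.5,0.9,0],
  [5.3,1.1,0],
  [5.47,1.15,0],
  [5.47,1.15,0],
  [5.47,1.15,-1],
  [5.47,1.15,-2],
  [5.47,1.15,-3],
  [5.47,1.15,-3.7],
  [5.47,1.15,-4.1],
  [5.47,1.15,-4.15],
  [5.47,1.15,-4.15],
], yaw=[0,0,0,0,0,0,0,0,0,0,0,0,0,0], jaw=[1,1,1,1,1,1,1,1,1,1,1,1,1,1])

```text
t: 17.85
eef_pos: [665.7, -24.9, 72.7]
tcp_rot: [-1.606, 1.558, 3.0]
ft_force: [-0.4, 0.0, -0.8]
opening: 0.006
```

```bash
python3 - <<'E'
from h import *
s=env.state(); e=s['eef_pos'];print(s['t'],e,s['ft_force'])
c=cam('scene'); f=cv2.cvtColor(c['frame'],cv2.COLOR_RGB2BGR)
cv2.imwrite('pics/s9.png',cv2.resize(f[190:340,225:425],None,fx=4,fy=4,interpolation=cv2.INTER_CUBIC))
for v in np.arange(2.44,-.1,-.12):
    q=finger(v,55,0,1); print(round(v,2),q.round(1),((q-e[:2])/25).round(2))
E
```

```text
17.85 [665.68892509 -24.90671028  72.70319312] [-0.44322598  0.01294319 -0.8465014 ]
2.44 [661.4 -35. ] [-0.17 -0.4 ]
2.32 [660.6 -41.2] [-0.2  -0.65]
2.2 [659.  -47.4] [-0.27 -0.9 ]
2.08 [656.6 -53.7] [-0.36 -1.15]
1.96 [653.3 -59.7] [-0.5  -1.39]
1.84 [649.1 -65.5] [-0.66 -1.62]
1.72 [644.1 -70.8] [-0.86 -1.84]
1.6 [638.2 -75.5] [-1.1  -2.02]
1.48 [631.6 -79.4] [-1.36 -2.18]
1.36 [624.4 -82.5] [-1.65 -2.3 ]
1.24 [616.6 -84.5] [-1.96 -2.38]
1.12 [610.6 -85.8] [-2.21 -2.44]
1.0 [604.5 -86.6] [-2.45 -2.47]
0.88 [598.2 -86.6] [-2.7  -2.47]
0.76 [591.6 -85.9] [-2.96 -2.44]
0.64 [585.1 -84.2] [-3.23 -2.37]
0.52 [578.5 -81.7] [-3.49 -2.27]
0.4 [572.2 -78.3] [-3.74 -2.13]
0.28 [566.3 -73.9] [-3.98 -1.96]
0.16 [560.8 -68.6] [-4.19 -1.75]
0.04 [556.1 -62.4] [-4.38 -1.5 ]
-0.08 [552.2 -55.6] [-4.54 -1.23]
```

View pics/s9.png

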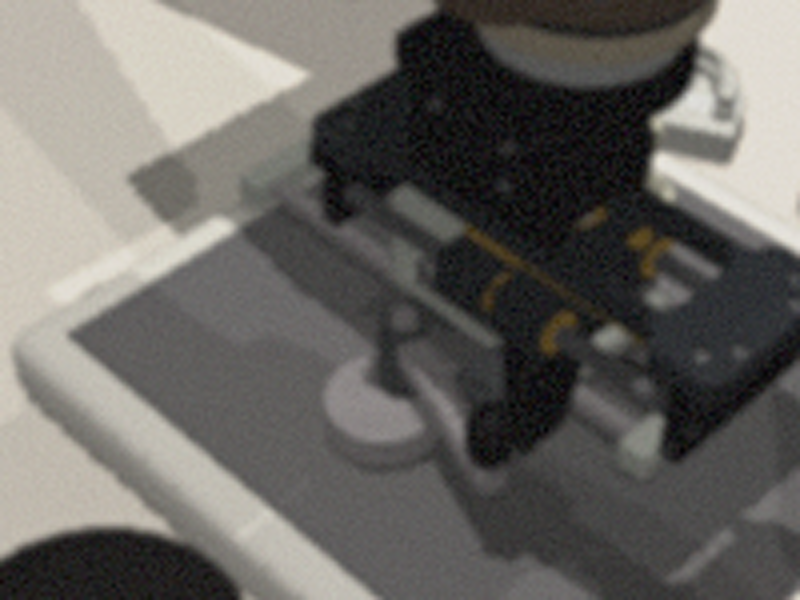

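Finger stands between the lever and the slide. Swing back.

>>> apply_moves([
  [-0.15,-0.2,0],
  [-0.17,-0.4,0],
  [-0.2,-0.65,0],
  [-0.27,-0.9,0],
  [-0.36,-1.15,0],
  [-0.5,-1.39,0],
  [-0.66,-1.62,0],
  [-0.86,-1.84,0],
  [-1.1,-2.02,0],
  [-1.36,-2.18,0],
  [-1.65,-2.3,0],
  [-1.96,-2.38,0],
  [-1.96,-2.38,0],
], yaw=[0,0,0,0,0,0,0,0,0,0,0,0,0], jaw=[1,1,1,1,1,1,1,1,1,1,1,1,1])

```text
t: 19.52
eef_pos: [616.5, -83.4, 73.1]
tcp_rot: [-1.746, 1.558, 2.859]
ft_force: [1.1, 9.3, 1.0]
opening: 0.003
```

```bash
python3 - <<'E'
from h import *
s=env.state(); e=s['eef_pos'];print(s['t'],e,s['ft_force'])
for v in np.arange(1.24,-.1,-.12):
    q=finger(v,55,0,1); print(round(v,2),((q-e[:2])/25).round(2))
E
```

```text
19.525 [616.52468641 -83.37671742  73.09041012] [1.05842398 9.33263398 1.01395871]
1.24 [ 0.   -0.04]
1.12 [-0.24 -0.1 ]
1.0 [-0.48 -0.13]
0.88 [-0.73 -0.13]
0.76 [-1.  -0.1]
0.64 [-1.26 -0.03]
0.52 [-1.52  0.07]
0.4 [-1.77  0.2 ]
0.28 [-2.01  0.38]
0.16 [-2.23  0.59]
0.04 [-2.42  0.84]
-0.08 [-2.57  1.11]
```

>>> apply_moves([
  [-0.24,-0.1,0],
  [-0.48,-0.13,0],
  [-0.73,-0.13,0],
  [-1.0,-0.1,0],
  [-1.26,-0.03,0],
  [-1.52,0.07,0],
  [-1.77,0.2,0],
  [-2.01,0.38,0],
  [-2.23,0.59,0],
  [-2.33,0.71,0],
  [-2.33,0.71,0],
], yaw=[0,0,0,0,0,0,0,0,0,0,0], jaw=[1,1,1,1,1,1,1,1,1,1,1])

```text
t: 20.9
eef_pos: [559.8, -66.5, 73.9]
tcp_rot: [-1.748, 1.563, 2.857]
ft_force: [4.3, -2.5, 0.5]
opening: 0.002
```

```bash
python3 - <<'E'
from h import *
s=env.state(); e=s['eef_pos'];print(s['t'],e,s['ft_force'])
for v in np.arange(.2,-.1,-.04):
    q=finger(v,55,0,1); print(round(v,2),((q-e[:2])/25).round(2))
E
```

```text
20.9 [559.84089619 -66.46263719  73.87942366] [ 4.34712652 -2.48356743  0.48827637]
0.2 [ 0.11 -0.16]
0.16 [ 0.04 -0.08]
0.12 [-0.03 -0.01]
0.08 [-0.09  0.08]
0.04 [-0.15  0.16]
-0.0 [-0.21  0.25]
-0.04 [-0.26  0.34]
-0.08 [-0.31  0.44]
```

>>> apply_moves([
  [-0.09,0.08,0],
  [-0.15,0.16,0],
  [-0.21,0.25,0],
  [-0.26,0.34,0],
  [-0.26,0.34,0],
], yaw=[0,0,0,0,0], jaw=[1,1,1,1,1])

```text
t: 21.52
eef_pos: [554.9, -59.0, 74.5]
tcp_rot: [-1.705, 1.567, 2.9]
ft_force: [4.3, -3.7, -0.7]
opening: 0.006
```

>>> apply_moves([
  [-0.04,0.1,0],
  [-0.08,0.2,0],
  [-0.12,0.3,0],
  [-0.12,0.3,0],
], yaw=[0,0,0,0], jaw=[1,1,1,1])

```text
t: 22.02
eef_pos: [554.6, -56.3, 75.0]
tcp_rot: [0.624, 1.565, -1.054]
ft_force: [7.2, -33.2, -9.1]
opening: 0.004
```

>>> apply_moves([
  [0.1,-0.4,0],
  [0.2,-1,0],
  [0.2,-1.2,1],
  [0.2,-1.2,2.5],
  [0.2,-1.5,4],
  [-1,-3,5],
  [-2,-5,5],
  [-3,-7,5],
  [-4,-9,5],
  [-5,-10.5,5],
  [-5,-11,5],
  [-5,-11,5],
], yaw=[0,0,0,0,0,0,0,0,0,0,0,0], jaw=[1,1,1,1,1,1,1,1,1,1,1,1])

```text
t: 23.52
eef_pos: [429.7, -331.7, 199.9]
tcp_rot: [0.657, 1.565, -1.021]
ft_force: [-0.1, 0.2, 0.4]
opening: 0.005
```

```bash
python3 - <<'E'
from h import *
s=env.state(); e=s['eef_pos'];print(s['t'],e,s['ft_force'])
c=cam('top','t10f.png'); f=cv2.cvtColor(c['frame'],cv2.COLOR_RGB2BGR)
cv2.imwrite('pics/t10.png',cv2.resize(f[95:295,225:425],None,fx=3,fy=3,interpolation=cv2.INTER_CUBIC))
c=cam('scene','s10.png')
E
```

```text
23.525 [ 429.70158073 -331.73446332  199.90971718] [-0.07755795  0.17341653  0.43303441]
```

View pics/t10.png

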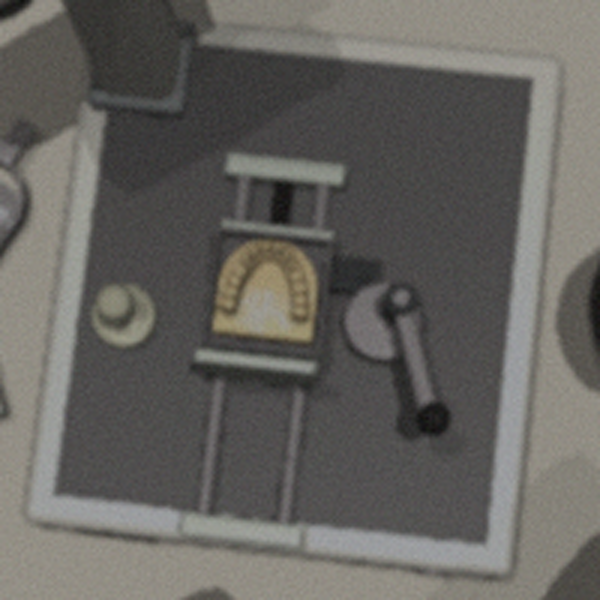

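View pics/s10.png

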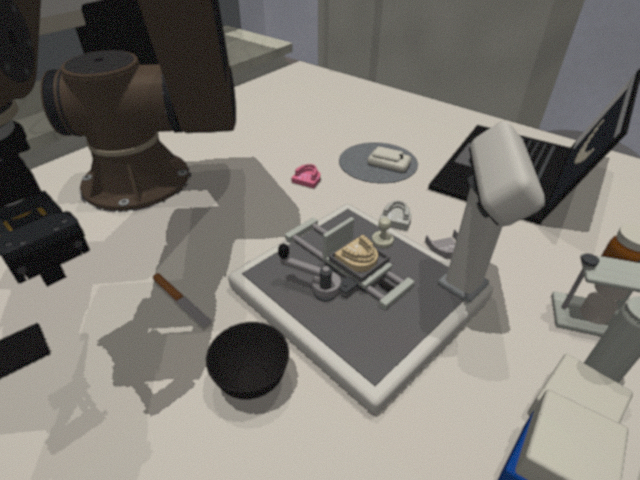

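```bash
python3 - <<'E'
from h import *
c=cam('top')
P=lambda u,v,z: ray(c,u/3+225,v/3+95,z)[:2]
d=P(432,418,118)-P(402,297,98); print(np.hypot(*d),np.arctan2(d[1],d[0])%(2*np.pi)-2*np.pi-yw+2.793)
s=cam('scene'); print(env.state()['ft_force'])
d=ray(s,284,251,105)[:2]-PIV; print(np.hypot(*d),np.arctan2(d[1],d[0])%(2*np.pi)-2*np.pi-yw+2.793)
print((P(197,351,110)-P(183,492,110))@F,(P(317,364,110)-P(300,505,110))@F)
E
```

```text
75.78935798842028 -0.031800841860674556
[ 0.47944267  0.29253041 -0.44958954]
74.34774263154897 -0.03449036546430806
81.84469502227576 81.75577089565473
```

```bash
python3 - <<'E'
from h import *
c=cam('top')
a=cv2.imread('pics/top0.png').astype(float).mean(2); b=cv2.cvtColor(c['frame'],cv2.COLOR_RGB2GRAY).astype(float)
H=54.
def prof(im,s0,s1,z,off):
    out=[]
    for s in np.arange(s0,s1,.5):
        pts=[proj(c,np.r_[PIV+s*F+(80+t)*L,z]) for t in np.arange(-25,26,2)]
        m=np.array(pts,np.float32)
        out.append(cv2.remap(im.astype(np.float32),m[:,:1].copy(),m[:,1:].copy(),cv2.INTER_LINEAR).mean())
    return np.array(out)
# front bar & push plate top
for z,s0,s1 in ((54,-60,-15),(60,-60,-15),(66,-60,-15),(110,-150,-110)):
    p=prof(a,s0,s1,z,0)
    best=[]
    for D in np.arange(76,92,.5):
        q=prof(b,s0+D,s1+D,z,0); best.append((np.corrcoef(p,q)[0,1],D))
    print(z,max(best))
E
```

```text
54 (np.float64(0.9300111159653759), np.float64(87.0))
60 (np.float64(0.9315011970081895), np.float64(86.5))
66 (np.float64(0.9337968815686724), np.float64(86.0))
110 (np.float64(0.47317889656759277), np.float64(81.5))
```

```bash
python3 - <<'E'
from h import *
print(env.job_done()); s=env.state(); print(s['t'],s['ft_force'])
E
```

```text
the job is handed in; nothing more can be done
None
the job is handed in; nothing more can be done
```

I swung the cam lever to its low point, pushed the slide home, swung the lever back to its locked stop, then moved the arm clear and handed the job in. It was at about 24 s of the 64 s allowed, and no verdict was reported.

| Check | Reading |
|---|---|
| Lever at low point, before the push | about 2.43 to 2.46 rad in the two cameras (stop is 2.443) |
| Slide at end of push | no further movement at 17 N, with the finger where the 85.3 mm travel predicts |
| Lever after locking | met a hard stop at about 33 N; about -0.03 rad in both cameras |
| Wrist force, arm clear | under 1 N |

- **Slide travel (methods disagree):** From pictures before and after, the slide's front bar gave 86–87 mm. The top of the push plate gave about 82 mm, from hand-picked points and from a weak image match (correlation 0.47). The true value should be 85.3 mm, and the firm stop agrees with that. The lower estimates sit close to the 81.3 mm minimum.
- **Cast and other things:** In the last pictures the cast sits level in its tray. The gauge, spare cast, impression tray, bowl and spatula look unmoved. I judged these by eye and did not measure them.

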